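# Wedge the whetstone tight in its holder

### The arm

A 6-joint arm with a two-finger parallel gripper is mounted at the origin on a cart in front of the work surface, level with it; the furniture and walls round the work are solid. World frame = base frame: x ahead of the robot, y to its left, z up, the work surface at z = 0. Lengths are in m, angles in degrees, forces in N, time in s.
With the tool pointing down it reaches from about 0.3 to 0.75 m from the base axis. Payload 8.5 kg.
Tool frame: the origin (TCP) lies at the very end of the fingers, on their centre line; the grasp point (between the pads) lies 19 mm behind it (env.hold_point_z is the distance from the TCP to the grasp point, in m); z points along the fingers, y is the line along which they close (so a half turn about z gives the same grasp; the last joint's range is limited). The gripper opens to 85 mm and grips with 20 to 120 N. Pads are 22 mm wide; open, the fingers measure 114 mm over their backs; the gripper's body (76 mm by 85 mm) begins 54 mm behind the grasp point. The pads swing forward as they close: fully open they stand 13 mm farther back than shut.
Start: joints at [-75.418, 21.807, 74.336, -0, 83.858, -12.336], TCP at [0.249, -0.49, 0.231] pointing down, gripper open.
Joint ranges: [-178.18, 178.18], [-50.72, 133.34], [12.68, 142.11], [-81.47, 261.47], [9.98, 163.14], [-165.26, 165.26]. Speed limits (degrees/s): [136.94, 136.94, 180, 180, 180, 180].

### API

Orientations are given as a 3x3 rotation matrix whose columns are the frame's x, y, z axes.
In Python, from rig import env, optics gives the robot as it stands.
- The arm moves only by the shell command python3 -m jog 'ROWS' [OPENING] [FORCE]. ROWS is JSON, a list of rows, each an object with "linear": the shift along the tool's x, y, z in units of 40 mm (1.0 is 40 mm), a list of three; "roll": the turn about the tool's z in units of 5 degrees (1.0 is 5 degrees). A call has 1 to 12 rows; each row shifts and turns the commanded pose from where the row before left it, along the tool's axes as they then stand; what a row does not reach is not made up. A row lasts 1/12 s, in which the tool goes at most 41.7 mm and 7.16 degrees, less where a joint would pass 70% of its speed; a pose out of reach is approached as far as the arm can. A call is refused whole if a number of a shift passes 1 or a number of a turn 1, either way. A call with a gripper value outside its range is refused whole. OPENING is the opening, from -1 (shut) to 1 (fully open), set as the call begins (- or left out, the last holds). The fingers move at their own pace and stop on an object; FORCE is the grip in N (left out, the last holds). Time passes only in rows, so rows that do not move let the fingers close. It gives the time, the measured TCP pose, the force, the opening and the grip force at its end, in the units of the state.
- env.observe(): the state, without advancing time (a new reading comes with each control period).
- optics.get_image(name): name is "side" or "top" or "wrist"; returns the picture (384x512x3 uint8, red, green, blue); there is no depth.
- optics.calibration(name): a dict with "fov_y" (degrees; the focal length in pixels is half the picture's height over the tangent of half this angle, whatever the lens; pixels are square), "cx", "cy" (the principal point, pixels), "D" ([k1, k2, p1, p2, k3] as OpenCV has them; the pictures are not rectified), "T" (4x4, takes a point from camera to world coordinates). Camera axes: x right, y down, z forward; pixel columns grow to the right and rows downward; lengths in m; the calibration is good to about 2 mm. A picture is of the moment at which its call begins: read the wrist's pose just before it. calibration takes no time and is no camera call; for the wrist camera it gives the pose at the moment of the call.
- env.close_job(): hands the job in; it is judged then, once.
The state is a dict: "time_s": time; "q": joint angles; "qvel": joint speeds; "joint_efforts": joint torques, N m; "position": TCP position; "tool_rot": TCP orientation; "ft_force": force on the tool from outside, world axes, zero at the start; "wrist_torque": the same for the moment, N m; "grip_width": finger opening in m; "gripper_force": force on a finger pad.
Only numpy, scipy, OpenCV 4.12 (cv2) and the standard library are available. Lean on these libraries where they do the work, as an engineer would, in place of code of your own. Each camera call takes 0.05 s, during which the arm holds its last target. There are 200 camera calls.

### The job

Lock the whetstone in its wooden holder with the loose steel wedge: set the wedge's thin end loosely 2 to 4 cm into the gap between the slanted cheek block and the stone and let go of it, then slowly push or softly tap it further in until it jams and grips the stone tight. The stone is brittle, so stop as soon as the wedge is firmly stuck (15 to 20 N of push is plenty) and never ram it; leave the wedge there, flat on the holder, and don't knock the other things about.

Things in the scene. Friction and masses are not known exactly. Their poses are not given: they have to be found in the camera images.
- holder: Wooden whetstone holder, screwed to the worktop (fixed). Origin: centre of the underside of its 224 x 72 x 10 mm board (top at z = 10 mm). x axis: along the stone, from the gap end to the end stop; y: across, the way the wedge goes in; z up. Low side lips keep the stone from sliding along y. Lengths given below for its parts are in this frame, mm.
- cheek_face (a point): Middle of the cheek block's slanted face, (-73.6, 0, 25) of the holder. The cheek is fixed, 30 mm high above the board, y from -28 to 28, and reaches back to x = -108. Its face towards the stone runs from x = -78.3 at y = -28 (mouth of the gap) to x = -69 at y = 28 (1 in 6), so the gap narrows towards +y.
- slot_mouth (a point): On the board in the middle of the gap's mouth, (-67, -28, 10) of the holder. In front of the mouth lies an apron of the same board, top z = 10, x from -112 to -34, y from -36 to -166; the wedge rests on it and goes in along +y. The gap is open at its far end, y = 28.
- stop_top (a point): On the holder's axis above the end stop, nominal, (96, 0, 34) of the holder. The fixed stop block's face is near x = 85, but was screwed on up to 3 mm off either way; so the depth at which the wedge jams differs by some 36 mm from case to case and must be felt: its nose is then anywhere from y = 24 to 66 of the holder.
- whetstone: Two-layer whetstone, grey-blue below, tan above, 140 (x) x 54 (y) x 26 (z) mm, about 0.5 kg, loose in the holder with 0.5 to 9.5 mm of play along x; axes as the holder's. Origin: centre of its underside; its face to the gap is 70 mm from there on the -x side. The wedge moves it against the end stop, then jams. It cracks if the wedge presses on it with over 90 N.
- wedge: Loose steel wedge lying on the worktop, 150 mm long, 22 high, about 0.4 kg. Origin: underside, mid length, mid width of the head. x axis: to the thin end. From x = -25 to 75 mm its +y side tapers 1 in 6, from y = 14 to -2.7; its -y side is straight at y = -14. In the gap its x points along the holder's +y, straight side to the stone, tapered side to the cheek.
- wedge_nose (a point): Middle of the thin end of the wedge, 11 mm thick: (75, -8.3, 11) mm of the wedge. Smooth faces (friction about 0.15): once jammed the wedge stays when let go. Once both sides bear and the stone is against its stop, it is stiff: each further mm of travel adds some 30 to 40 N of squeeze on the stone; a push of 10 N gives about 20 N of squeeze.
- wedge_butt (a point): Middle of the wedge's red butt face, to be tapped: (-75, 0, 11) mm of the wedge.
- wedge_grip (a point): Where to grip the wedge, across its y: (-48, 0, 11) mm of the wedge, in the head, which has parallel sides 28 mm apart from x = -75 to -25 mm.
- mug: Bystander: white mug with a green leaf pattern, dark inside, 82 mm wide, 94 mm high; origin at the centre of its underside. Leave alone.
- salt_mill: Bystander: wooden salt mill, 58 mm wide, 110 mm high; origin at the centre of its underside. Leave alone.
- rice_cup: Bystander: clear plastic measuring cup, 67 mm wide, 74 mm high; origin at the centre of its underside. Leave alone.
- spice_jar: Bystander: spice jar with a green cap, 46 mm wide, 106 mm high; origin at the centre of its underside. Leave alone.

How it is judged:
By the outcome, as a careful person would: the job done as asked, in the order asked, and still so for the second after the job is handed in, with the robot touching nothing.
It also fails if it takes over 54 s, if anything falls off the work surface, if the arm or the gripper's body presses on something with over 40 N, if the wrist force passes 120 N, or if a joint passes its speed limit or range.

## Working session

There is one attempt and no reset: what is moved stays moved. The work goes in short steps, Python scripts to look and compute and a shell command to move; the robot and the scene stay as the last step left them, time stands still between calls to the robot, and variables do not carry over. Pictures are saved under pics/ and viewed, at most 10 in all, crops included, and the job is handed in when it is done.

```bash
ls; mkdir -p pics
python3 - <<'E'
from rig import env, optics
import cv2,numpy as np
s=env.observe(); print(s)
for n in ("side","top"):
    im=optics.get_image(n); cv2.imwrite(f"pics/{n}0.png",im[:,:,::-1]); c=optics.calibration(n); print(n,c)
a=cv2.imread("pics/side0.png");b=cv2.imread("pics/top0.png")
E
```

```text
pics
{'time_s': 0.0, 'q': array([-7.54167848e+01,  2.18386674e+01,  7.43838698e+01, -1.42751463e-03,
        8.38556936e+01, -1.23362928e+01]), 'qvel': array([-0.04946757, -0.06769117,  0.01914529, -0.01030442,  0.03947823,
        0.0892031 ]), 'joint_efforts': array([-8.03983203e-04, -4.48465633e+01, -2.31278801e+01, -2.11318720e-04,
        4.79155642e-03,  1.07329714e-05]), 'position': array([ 0.24892126, -0.49013132,  0.23073874]), 'tool_rot': array([[ 8.91642268e-01,  4.52740468e-01, -3.67758378e-04],
       [ 4.52740538e-01, -8.91641338e-01,  1.31515961e-03],
       [ 2.67517405e-04, -1.33915102e-03, -9.99999068e-01]]), 'ft_force': array([0.37656082, 0.6198474 , 0.66358584]), 'wrist_torque': array([ 0.0281555 , -0.01144382,  0.01551914]), 'gripper_force': 0.0, 'grip_width': 0.08500055460326986}
side {'fov_y': 50.1723114750111, 'cx': 255.11064163401016, 'cy': 193.71934005057471, 'D': array([-0.12177029,  0.        ,  0.        ,  0.        ,  0.        ]), 'T': array([[ 0.97502191,  0.12724538, -0.18204638,  0.74782706],
       [ 0.221152  , -0.48018938,  0.84882857, -0.96965701],
       [ 0.02059278, -0.86788638, -0.49633574,  0.65894459],
       [ 0.        ,  0.        ,  0.        ,  1.        ]])}
top {'fov_y': 48.98391598665795, 'cx': 256.41416208873324, 'cy': 186.86020983076614, 'D': array([-0.1606929,  0.       ,  0.       ,  0.       ,  0.       ]), 'T': array([[ 0.00813382, -0.98097156,  0.19398103,  0.29611876],
       [-0.99991746, -0.00604958,  0.0113345 ,  0.02998502],
       [-0.00994532, -0.19405721, -0.9809398 ,  1.39243641],
       [ 0.        ,  0.        ,  0.        ,  1.        ]])}
```

View pics/top0.png

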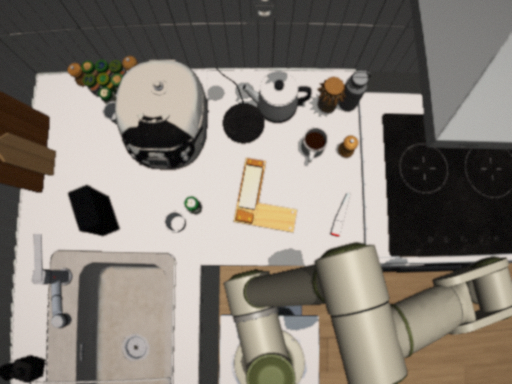

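View pics/side0.png

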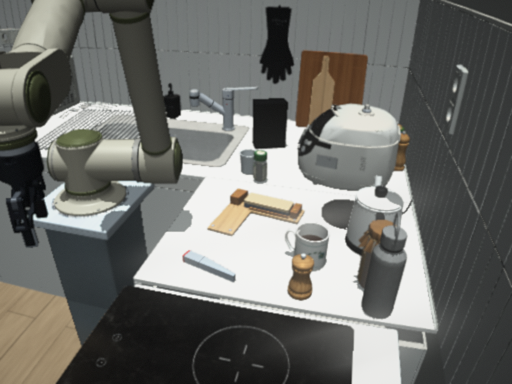

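The top view shows the wedge at about (341,214), with its red butt near (335,233) and nose near (348,194). The holder has its cheek at (245,215), stop at (256,162) and apron at (275,217). The side view agrees. Next I'll turn these into coarse positions so I can bring the wrist camera over.

```bash
cat > h.py <<'E'
from rig import env, optics
import cv2,numpy as np
def grab(n,f=None):
    c=optics.calibration(n); im=optics.get_image(n)
    if f: cv2.imwrite("pics/"+f,im[:,:,::-1])
    return im,c
def cast(c,px,z):
    px=np.atleast_2d(np.array(px,float)); f=192/np.tan(np.radians(c["fov_y"]/2))
    K=np.array([[f,0,c["cx"]],[0,f,c["cy"]],[0,0,1]])
    u=cv2.undistortPoints(px[:,None],K,np.array(c["D"]))[:,0]
    d=np.c_[u,np.ones(len(u))]@c["T"][:3,:3].T; o=c["T"][:3,3]
    return o+d*((z-o[2])/d[:,2])[:,None]
def proj(c,P):
    P=np.atleast_2d(np.array(P,float)); f=192/np.tan(np.radians(c["fov_y"]/2))
    K=np.array([[f,0,c["cx"]],[0,f,c["cy"]],[0,0,1]]); Ti=np.linalg.inv(c["T"])
    return cv2.projectPoints(P,cv2.Rodrigues(Ti[:3,:3])[0],Ti[:3,3],K,np.array(c["D"]))[0][:,0]
E
python3 - <<'E'
from h import *
np.set_printoptions(precision=4,suppress=True)
c=optics.calibration("top")
print("butt,nose",cast(c,[[335,234],[348,194]],.02))
print("holder: cheek,stop,apron far end",cast(c,[[245,215],[256,162]],.04),cast(c,[[295,218]],.01))
print("mug,mill",cast(c,[[315,137],[350,144]],.1), cast(c,[[192,204],[176,222]],.1))
w=optics.calibration("wrist"); print(w)
s=env.observe(); print(s["tool_rot"].T@(w["T"][:3,3]-s["position"]), s["tool_rot"].T@w["T"][:3,:3])
E
```

```text
butt,nose [[ 0.4121 -0.2121  0.02  ]
 [ 0.5452 -0.2591  0.02  ]]
holder: cheek,stop,apron far end [[0.4706 0.0818 0.04  ]
 [0.6475 0.0477 0.04  ]] [[ 0.4655 -0.0822  0.01  ]]
mug,mill [[ 0.7162 -0.1421  0.1   ]
 [ 0.694  -0.2548  0.1   ]] [[0.496  0.2454 0.1   ]
 [0.439  0.2935 0.1   ]]
{'fov_y': 71.39917683968983, 'cx': 256.0013191252044, 'cy': 197.09097330437032, 'D': array([-0.0412,  0.    ,  0.    ,  0.    ,  0.    ]), 'T': array([[ 0.4526, -0.8601, -0.2354,  0.3075],
       [-0.8917, -0.4367, -0.119 , -0.4598],
       [-0.0004,  0.2638, -0.9646,  0.3737],
       [ 0.    ,  0.    ,  0.    ,  1.    ]])}
[ 0.066  -0.0007 -0.1429] [[-0.0001 -0.9645 -0.264 ]
 [ 1.     -0.0004  0.0008]
 [-0.0008 -0.264   0.9645]]
```

```bash
python3 -m jog '[{"linear":[0.73,-0.28,0],"roll":0},{"linear":[0.73,-0.28,0],"roll":0},{"linear":[0.73,-0.28,0],"roll":0},{"linear":[0.73,-0.28,0],"roll":0},{"linear":[0.73,-0.28,0],"roll":0},{"linear":[0.73,-0.28,0],"roll":0},{"linear":[0.73,-0.28,0],"roll":0},{"linear":[0.73,-0.28,0],"roll":0},{"linear":[0.73,-0.28,0],"roll":0},{"linear":[0.73,-0.28,0],"roll":0},{"linear":[0.73,-0.28,0],"roll":0}]' 
python3 -m jog '[{"linear":[0,0,0],"roll":1},{"linear":[0,0,0],"roll":1},{"linear":[0,0,0],"roll":1},{"linear":[0,0,0],"roll":1},{"linear":[0,0,0],"roll":1},{"linear":[0,0,0],"roll":1},{"linear":[0,0,0],"roll":1},{"linear":[0,0,0],"roll":1},{"linear":[0,0,0],"roll":1},{"linear":[0,0,0],"roll":0.3},{"linear":[0,0,0],"roll":0},{"linear":[0,0,0],"roll":0}]'
python3 -c "
from h import *
grab('wrist','w1.png')"
```

```text
time_s: 1.02
position: [0.4803, -0.2337, 0.2311]
tool_rot: [[0.892, 0.453, -0.0], [0.453, -0.892, 0.0], [-0.0, -0.001, -1.0]]
ft_force: [0.6, -0.5, 0.4]
grip_width: 0.0856
gripper_force: 0.0
time_s: 2.02
position: [0.4795, -0.2351, 0.2311]
tool_rot: [[0.943, -0.334, -0.001], [-0.334, -0.943, 0.0], [-0.001, -0.0, -1.0]]
ft_force: [1.9, -0.1, 0.0]
grip_width: 0.0854
gripper_force: 0.0
```

View pics/w1.png

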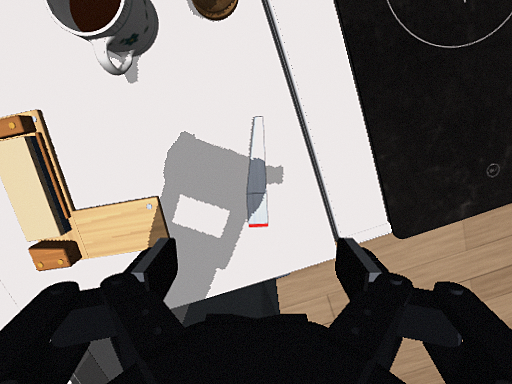

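The wrist picture shows the wedge at u 247–269, from its red butt edge (258,226) to its nose (258,117). The holder is at left. I'll crop in closer.

Run:
```python
import cv2,numpy as np
im=cv2.imread("pics/w1.png")
a=cv2.resize(im[105:240,225:295],None,fx=4.4,fy=4.4,interpolation=cv2.INTER_CUBIC)
b=cv2.resize(im[95:280,0:185],None,fx=2.6,fy=2.6,interpolation=cv2.INTER_CUBIC)
H=max(a.shape[0],b.shape[0]);o=np.zeros((H,a.shape[1]+b.shape[1],3),np.uint8);o[:a.shape[0],:a.shape[1]]=a;o[:b.shape[0],a.shape[1]:]=b;print(o.shape,a.shape)
cv2.imwrite("pics/c1.png",o)
```

```text
(594, 789, 3) (594, 308, 3)
```

View pics/c1.png

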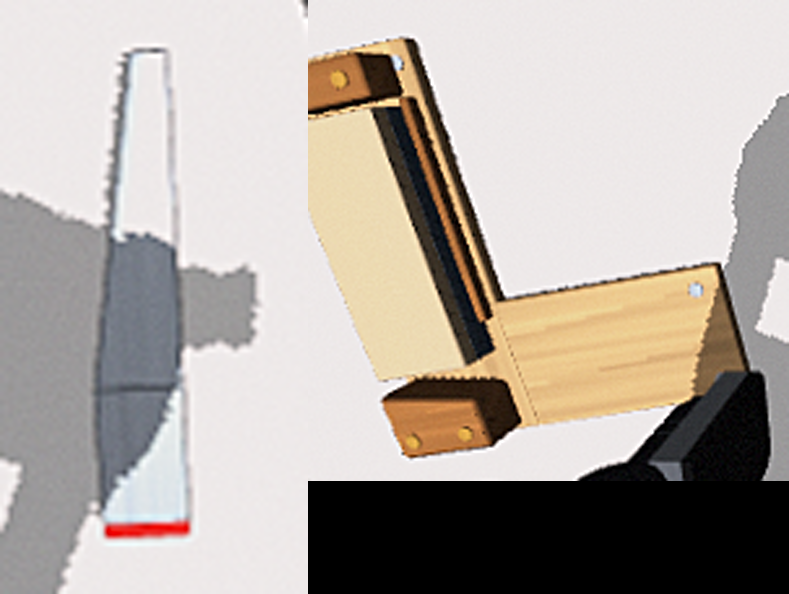

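The crop shows these corners of the wedge's top face: butt (105,534) and (189,534), nose (131,50) and (167,50). The right edge is straight and the left one tapers, as described. In the holder, the stone is against neither end for certain, and the cheek is in the lower left.

Run:
```python
from h import *
np.set_printoptions(precision=4,suppress=True)
c=optics.calibration("wrist")
p=np.array([[105,534],[189,534],[131,50],[167,50]])/4.4+[225-.4,105-.4]
P=cast(c,p,.022); print(P)
d=P[3]-P[1]; print("len",np.linalg.norm(d)); 
# fit pose with known corners
M=np.array([[-75,14],[-75,-14],[75,-2.7],[75,-14]])/1000
Q=P[:,:2]; m0=M.mean(0); q0=Q.mean(0)
a=np.arctan2(((M-m0)[:,0]*(Q-q0)[:,1]-(M-m0)[:,1]*(Q-q0)[:,0]).sum(),((M-m0)*(Q-q0)).sum())
R=np.array([[np.cos(a),-np.sin(a)],[np.sin(a),np.cos(a)]]); t=q0-R@m0
print("ang",np.degrees(a),"origin",t,"res",M@R.T+t-Q)
g=t+R@[-.048,0]; s=env.observe(); tr=s["tool_rot"]
print("grip",g,"delta tool",(tr.T@np.r_[g-s["position"][:2],0])/.04, "tool ang",np.degrees(np.arctan2(tr[1,0],tr[0,0])))
# holder corners on crop b: apron far corner, apron inner corner, board corner
p=np.array([[719-308,264],[500-308,299],[413-308,38]])/2.6+[-.4,95-.4]
H=cast(c,p,.010); print("holder",H)
for i,j in((1,0),(1,2)): d=H[j]-H[i];print(np.linalg.norm(d),np.degrees(np.arctan2(d[1],d[0])))
```

```text
[[ 0.4145 -0.201   0.022 ]
 [ 0.4055 -0.2264  0.022 ]
 [ 0.5517 -0.2588  0.022 ]
 [ 0.5482 -0.2685  0.022 ]]
len 0.14879593033476932
ang -16.50760746161334 origin [ 0.4812 -0.2347] res [[-0.0013  0.0011]
 [-0.0002 -0.0004]
 [ 0.0006  0.0002]
 [ 0.0009 -0.0009]]
grip [ 0.4351 -0.221 ] delta tool [-1.1636  0.04    0.0004] tool ang -19.51398361388759
holder [[ 0.4955 -0.0931  0.01  ]
 [ 0.5188  0.0333  0.01  ]
 [ 0.6588  0.0072  0.01  ]]
0.12854631985198506 -100.44224007544028
0.1423679585869767 -10.556270572017613
```

```bash
python3 -m jog '[{"linear":[-0.58,0.02,0],"roll":0},{"linear":[-0.58,0.02,0],"roll":-0.6},{"linear":[0,0,0.8],"roll":0},{"linear":[0,0,0.8],"roll":0},{"linear":[0,0,0.8],"roll":0},{"linear":[0,0,0.8],"roll":0},{"linear":[0,0,0.8],"roll":0},{"linear":[0,0,0.6],"roll":0},{"linear":[0,0,0.4],"roll":0},{"linear":[0,0,0],"roll":0},{"linear":[0,0,0],"roll":0}]'
python3 - <<'E'
from h import *
grab('wrist','w2.png')
E
```

```text
time_s: 2.98
position: [0.4353, -0.2211, 0.0312]
tool_rot: [[0.959, -0.285, -0.001], [-0.285, -0.959, 0.001], [-0.001, -0.001, -1.0]]
ft_force: [-0.3, 0.3, 1.3]
grip_width: 0.0852
gripper_force: 0.0
```

View pics/w2.png

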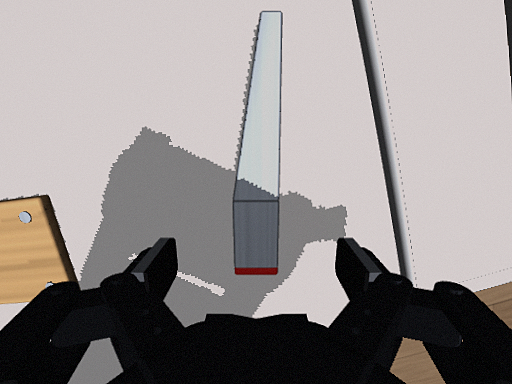

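The wedge's head, at u 234–279, sits centred between the fingers, and the tool is aligned with its axis. I'll descend and grip.

```bash
python3 -m jog '[{"linear":[0,0,0.3],"roll":0},{"linear":[0,0,0.3],"roll":0},{"linear":[0,0,0.07],"roll":0},{"linear":[0,0,0],"roll":0}]'
python3 -m jog '[{"linear":[0,0,0],"roll":0},{"linear":[0,0,0],"roll":0},{"linear":[0,0,0],"roll":0},{"linear":[0,0,0],"roll":0},{"linear":[0,0,0],"roll":0},{"linear":[0,0,0],"roll":0},{"linear":[0,0,0],"roll":0},{"linear":[0,0,0],"roll":0},{"linear":[0,0,0],"roll":0},{"linear":[0,0,0],"roll":0}]' -1 50
```

```text
time_s: 3.37
position: [0.4356, -0.2213, 0.0051]
tool_rot: [[0.958, -0.285, 0.0], [-0.285, -0.958, -0.0], [0.001, 0.0, -1.0]]
ft_force: [-0.1, -0.5, -0.0]
grip_width: 0.0853
gripper_force: 0.0
time_s: 4.2
position: [0.4355, -0.2212, 0.005]
tool_rot: [[0.958, -0.285, 0.001], [-0.285, -0.958, -0.0], [0.001, 0.0, -1.0]]
ft_force: [-0.9, -0.1, 5.9]
grip_width: 0.0268
gripper_force: 49.8
```

```bash
python3 -m jog '[{"linear":[0,0,-0.3],"roll":0},{"linear":[0,0,-0.8],"roll":0},{"linear":[0,0,-0.8],"roll":0},{"linear":[0,0,-0.8],"roll":0},{"linear":[0,0,-0.8],"roll":0},{"linear":[0.17,-0.73,0],"roll":0},{"linear":[0.17,-0.73,0],"roll":0},{"linear":[0.17,-0.73,0],"roll":0},{"linear":[0.17,-0.73,0],"roll":0},{"linear":[0.17,-0.73,0],"roll":0},{"linear":[0.17,-0.73,0],"roll":0}]'
python3 -m jog '[{"linear":[0,0,0],"roll":-0.8},{"linear":[0,0,0],"roll":-0.8},{"linear":[0,0,0],"roll":-0.8},{"linear":[0,0,0],"roll":-0.8},{"linear":[0,0,0],"roll":-0.8},{"linear":[0,0,0],"roll":-0.8},{"linear":[0,0,0],"roll":-0.8},{"linear":[0,0,0],"roll":-0.8},{"linear":[0,0,0],"roll":-0.8},{"linear":[0,0,0],"roll":-0.8},{"linear":[0,0,0],"roll":-0.8},{"linear":[0,0,0],"roll":-0.8}]'
python3 -m jog '[{"linear":[0,0,0],"roll":-0.8},{"linear":[0,0,0],"roll":-0.8},{"linear":[0,0,0],"roll":-0.8},{"linear":[0,0,0],"roll":-0.8},{"linear":[0,0,0],"roll":-0.8},{"linear":[0,0,0],"roll":-0.8},{"linear":[0,0,0],"roll":-0.8},{"linear":[0,0,0],"roll":-0.8},{"linear":[0,0,0],"roll":-0.8},{"linear":[0,0,0],"roll":-0.8},{"linear":[0,0,0],"roll":-0.8},{"linear":[0,0,0],"roll":-0.8}]'
python3 -m jog '[{"linear":[0,0,0],"roll":0},{"linear":[0,0,0],"roll":0}]'
python3 - <<'E'
from h import *
im,c=grab('wrist','w3.png')
cv2.imwrite("pics/w3b.png",cv2.resize(im[:,:,::-1],(800,600),interpolation=cv2.INTER_CUBIC))
E
```

```text
time_s: 5.12
position: [0.5244, -0.0632, 0.1439]
tool_rot: [[0.958, -0.285, -0.002], [-0.285, -0.958, 0.001], [-0.002, -0.0, -1.0]]
ft_force: [0.8, -0.9, -3.4]
grip_width: 0.0269
gripper_force: 50.0
time_s: 6.12
position: [0.5239, -0.0647, 0.1438]
tool_rot: [[0.852, 0.524, -0.002], [0.524, -0.852, 0.001], [-0.001, -0.002, -1.0]]
ft_force: [0.5, 0.3, -3.3]
grip_width: 0.0269
gripper_force: 50.3
time_s: 7.12
position: [0.5239, -0.0647, 0.1439]
tool_rot: [[0.18, 0.984, -0.002], [0.984, -0.18, 0.0], [0.0, -0.002, -1.0]]
ft_force: [0.7, -1.0, -3.8]
grip_width: 0.0267
gripper_force: 50.3
time_s: 7.28
position: [0.5241, -0.0647, 0.1441]
tool_rot: [[0.186, 0.983, -0.001], [0.983, -0.186, 0.0], [0.0, -0.001, -1.0]]
ft_force: [-0.0, -0.9, -2.7]
grip_width: 0.0266
gripper_force: 50.3
```

View pics/w3b.png

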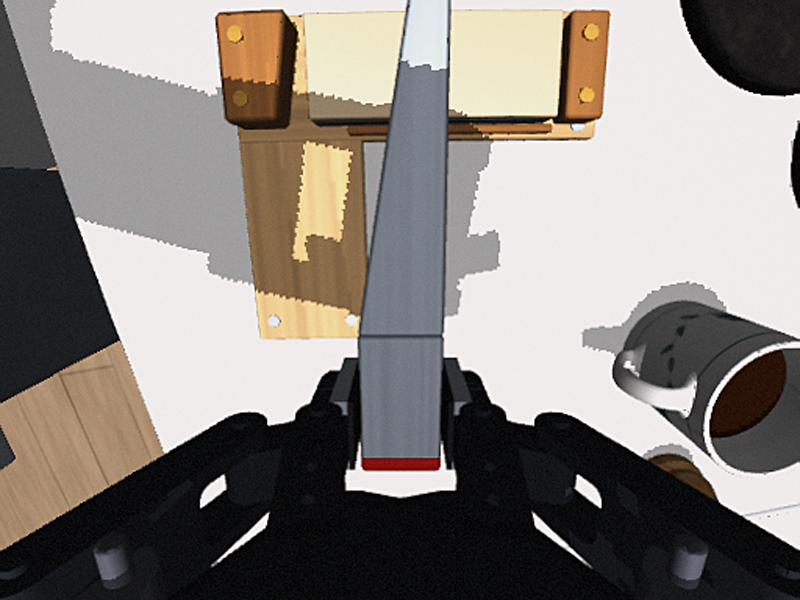

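The picture shows the holder ahead, with the cheek top at (220–275, 12–127), the stone top from u≈306 to 562, and the apron corner at (262,338). The wedge is straight in the grip. I'll crop in for the gap.

Run:
```python
import cv2
im=cv2.imread("pics/w3.png")
cv2.imwrite("pics/c3.png",cv2.convertScaleAbs(cv2.resize(im[0:110,130:270],None,fx=5.5,fy=5.4,interpolation=cv2.INTER_CUBIC),alpha=1.5,beta=15))
```

```text
(no output)
```

View pics/c3.png

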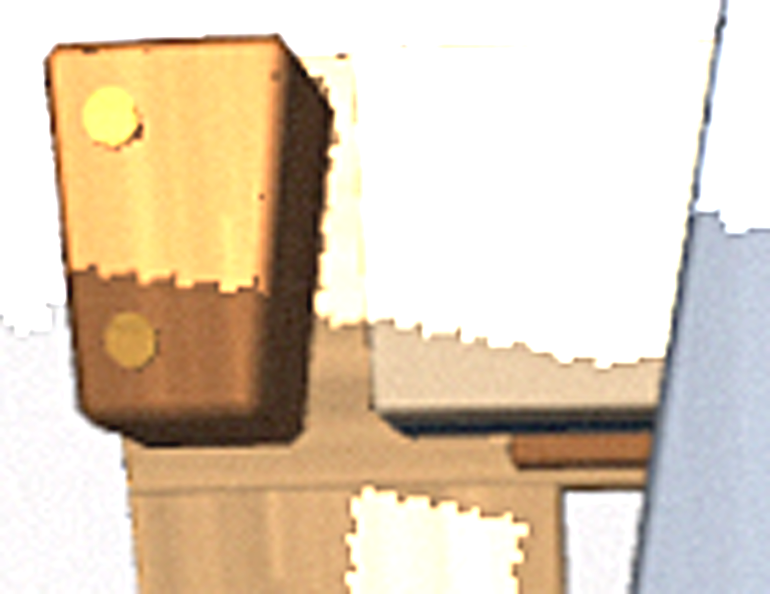

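Run:
```python
from h import *
np.set_printoptions(precision=1,suppress=True)
c=optics.calibration("wrist")
s=env.observe()
cr=lambda p:np.array(p)/[5.5,5.4]+[130-.4,-.4]
px=[cr([562,487]),cr([133,487]),np.array([262,338])/1.5625-.2,np.array([593,138])/1.5625-.2,cr([300,440]),cr([248,412]),cr([280,37])]
z=[.01]*5+[.04]*2
M=np.array([[-34,-36],[-112,-36],[-112,-166],[112,-36],[-78.3,-28],[-78.3,-28],[-69,28]])/1000
Q=np.array([cast(c,p,h)[0][:2] for p,h in zip(px,z)])
m0=M.mean(0);q0=Q.mean(0);A=M-m0;B=Q-q0
a=np.arctan2((A[:,0]*B[:,1]-A[:,1]*B[:,0]).sum(),(A*B).sum())
R=np.array([[np.cos(a),-np.sin(a)],[np.sin(a),np.cos(a)]]);t=q0-R@m0
print("holder ang",np.degrees(a),"origin mm",t*1e3);print("meas in holder\n",np.c_[(Q-t)@R,M]*1e3)
S=np.array([cast(c,cr(p),.036)[0][:2] for p in([375,408],[352,45])]);print("stone face",(S-t)@R*1e3)
# wedge in hand: top-face edges, 800 scale; bottom z = ?  board held: underside ~ TCP z-.005
zt=s["position"][2]-.005+.022
W=np.array([cast(c,np.array(p)/1.5625-.2,zt)[0][:2] for p in([362,470],[440,470],[442,335],[360,335],[449,66],[400,66])])
tr=s["tool_rot"]; print("wedge pts in tool\n",(W-s["position"][:2])@tr[:2,:2]*1e3)
np.savez("hold.npz",a=a,t=t)
print("tool ang",np.degrees(np.arctan2(tr[1,0],tr[0,0])),"TCP in holder",(s["position"][:2]-t)@R*1e3)
```

```text
holder ang -9.506855296698456 origin mm [557.4  67.9]
meas in holder
 [[ -33.4  -36.5  -34.   -36. ]
 [-110.   -34.3 -112.   -36. ]
 [-110.1 -165.2 -112.  -166. ]
 [ 111.2  -37.2  112.   -36. ]
 [ -79.3  -27.3  -78.3  -28. ]
 [ -79.7  -27.4  -78.3  -28. ]
 [ -70.3   26.   -69.    28. ]]
stone face [[-60.5 -26.8]
 [-60.4  26. ]]
wedge pts in tool
 [[-26.8 -14.4]
 [-26.8  13.1]
 [ 23.5  12.3]
 [ 23.4 -13.8]
 [100.9  12.4]
 [100.9  -1. ]]
tool ang 79.29294616661895 TCP in holder [ -10.8 -136.4]
```

```bash
python3 -m jog '[{"linear":[0,0,0],"roll":-0.22},{"linear":[-0.26,-0.8,0],"roll":0},{"linear":[-0.26,-0.8,0],"roll":0},{"linear":[0,0,0.6],"roll":0},{"linear":[0,0,0.6],"roll":0},{"linear":[0,0,0.6],"roll":0},{"linear":[0,0,0.5],"roll":0},{"linear":[0,0,0.3],"roll":0},{"linear":[0,0,0],"roll":0},{"linear":[0,0,0],"roll":0},{"linear":[0,0,0],"roll":0}]'
python3 - <<'E'
from h import *
d=np.load("hold.npz");a=d["a"];R=np.array([[np.cos(a),-np.sin(a)],[np.sin(a),np.cos(a)]])
s=env.observe();tr=s["tool_rot"];print((s["position"][:2]-d["t"])@R*1e3,np.degrees(np.arctan2(tr[1,0],tr[0,0])))
im,c=grab('wrist','w4.png')
cv2.imwrite("pics/c4.png",cv2.convertScaleAbs(cv2.resize(im[0:240,100:400,::-1],None,fx=2.5,fy=2.5,interpolation=cv2.INTER_CUBIC),alpha=1.5,beta=15))
E
```

```text
time_s: 8.25
position: [0.4585, -0.075, 0.0413]
tool_rot: [[0.165, 0.986, 0.001], [0.986, -0.165, -0.001], [-0.0, 0.001, -1.0]]
ft_force: [-0.5, 0.2, -3.3]
grip_width: 0.027
gripper_force: 50.6
[ -73.95264766 -157.34152769] 80.51314746839923
```

View pics/c4.png

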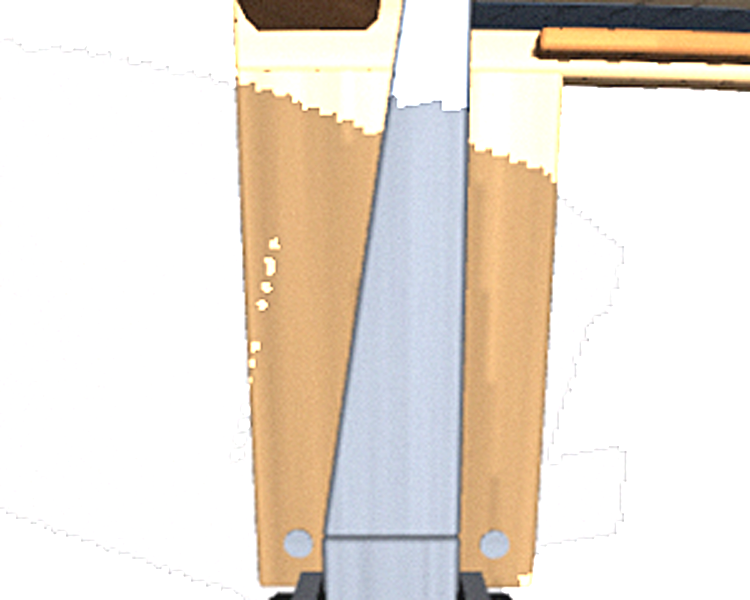

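The apron spans (237,70)–(561,75) at the inner end and (260,585)–(533,585) at the outer end. The wedge's straight edge runs (470,20)–(459,530), and the cheek's mouth corner is at (382,24). The nose is out of view, so I'll check the lateral alignment from these.

Run:
```python
from h import *
np.set_printoptions(precision=1,suppress=True)
d=np.load("hold.npz");a=d["a"];R=np.array([[np.cos(a),-np.sin(a)],[np.sin(a),np.cos(a)]]);t=d["t"]
c=optics.calibration("wrist")
f=lambda ps,z:(cast(c,np.array(ps)/2.5+[99.7,-.3],z)[:,:2]-t)@R*1e3
print("apron L (-112,-36/-166)",f([[237,70],[260,585]],.01))
print("apron R (-34)",f([[562,72],[533,585]],.01))
print("cheek mouth",f([[380,28]],.01))
zt=env.observe()["position"][2]-.005+.022
print("straight edge",f([[470,20],[468,110],[459,530]],zt)); print("taper",f([[404,0],[325,535]],zt))
```

```text
apron L (-112,-36/-166) [[-110.9  -35.4]
 [-111.6 -165.1]]
apron R (-34) [[ -34.6  -35.7]
 [ -34.7 -165.1]]
cheek mouth [[-77.3 -26.7]]
straight edge [[ -61.7  -43.2]
 [ -61.7  -57. ]
 [ -61.3 -132.5]]
taper [[ -72.7  -40.2]
 [ -88.  -133.6]]
```

```bash
python3 -m jog '[{"linear":[0,0,0.3],"roll":0},{"linear":[0,0,0.2],"roll":0},{"linear":[0,0,0.1],"roll":0},{"linear":[0,0,0.02],"roll":0},{"linear":[0,0,0],"roll":0},{"linear":[0,0,0],"roll":0}]'
python3 -m jog '[{"linear":[0.1,0,0],"roll":0},{"linear":[0.1,0,0],"roll":0},{"linear":[0.1,0,0],"roll":0},{"linear":[0.1,0,0],"roll":0},{"linear":[0,0,0],"roll":0}]'
python3 -m jog '[{"linear":[0.1,0,0],"roll":0},{"linear":[0.1,0,0],"roll":0},{"linear":[0.1,0,0],"roll":0},{"linear":[0.1,0,0],"roll":0},{"linear":[0,0,0],"roll":0},{"linear":[0,0,0.02],"roll":0},{"linear":[0,0,0],"roll":0}]'
```

```text
time_s: 8.8
position: [0.4582, -0.0748, 0.0161]
tool_rot: [[0.165, 0.986, 0.001], [0.986, -0.165, -0.0], [-0.0, 0.001, -1.0]]
ft_force: [0.0, -0.1, -1.9]
grip_width: 0.0269
gripper_force: 50.9
time_s: 9.22
position: [0.4606, -0.0582, 0.0158]
tool_rot: [[0.164, 0.986, 0.0], [0.986, -0.164, 0.0], [0.0, 0.0, -1.0]]
ft_force: [-0.7, 0.3, -1.8]
grip_width: 0.027
gripper_force: 50.9
time_s: 9.8
position: [0.4634, -0.0432, 0.0152]
tool_rot: [[0.165, 0.986, 0.001], [0.986, -0.165, -0.0], [0.0, 0.001, -1.0]]
ft_force: [-0.4, 1.6, 3.9]
grip_width: 0.0267
gripper_force: 51.4
```

```bash
python3 -m jog '[{"linear":[0,0,0],"roll":0},{"linear":[0,0,0],"roll":0},{"linear":[0,0,0],"roll":0},{"linear":[0,0,0],"roll":0},{"linear":[0,0,0],"roll":0}]' 0.2
python3 -m jog '[{"linear":[0,0,-0.3],"roll":0},{"linear":[0,0,-0.8],"roll":0},{"linear":[0,0,-0.8],"roll":0},{"linear":[0,0,-0.8],"roll":0},{"linear":[-0.7,0,0],"roll":0},{"linear":[-0.7,0,0],"roll":0},{"linear":[0,0,0],"roll":0},{"linear":[0,0,0],"roll":0}]' -1
python3 - <<'E'
from h import *
im,c=grab('wrist','w5.png')
cv2.imwrite("pics/c5.png",cv2.convertScaleAbs(cv2.resize(im[0:240,110:390,::-1],None,fx=2.5,fy=2.5,interpolation=cv2.INTER_CUBIC),alpha=1.3,beta=10))
E
```

```text
time_s: 10.22
position: [0.4631, -0.0433, 0.0149]
tool_rot: [[0.165, 0.986, -0.0], [0.986, -0.165, -0.0], [-0.0, -0.0, -1.0]]
ft_force: [-0.3, 0.3, -0.5]
grip_width: 0.0513
gripper_force: 0.0
time_s: 10.88
position: [0.4537, -0.0993, 0.1229]
tool_rot: [[0.167, 0.986, 0.0], [0.986, -0.167, 0.0], [0.0, 0.0, -1.0]]
ft_force: [-0.7, -0.1, -0.8]
grip_width: -0.0
gripper_force: 0.0
```

View pics/c5.png

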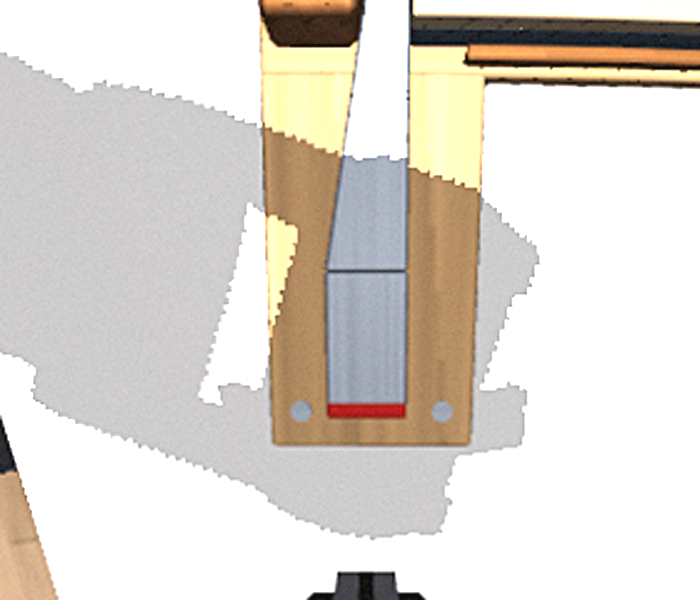

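The wedge stands free and straight in the gap. Its butt is at (328–406, 417), its shoulder at v=270, and the fingers are shut at (366,580). I'll measure the butt.

Run:
```python
from h import *
np.set_printoptions(precision=1,suppress=True)
d=np.load("hold.npz");a=d["a"];R=np.array([[np.cos(a),-np.sin(a)],[np.sin(a),np.cos(a)]]);t=d["t"]
c=optics.calibration("wrist"); s=env.observe()
W=cast(c,np.array([[328,417],[406,417],[328,270],[406,270],[408,80]])/2.5+[109.7,-.3],.032)[:,:2]
print("holder",(W-t)@R*1e3)
A=cast(c,np.array([[274,444],[470,444]])/2.5+[109.7,-.3],.010)[:,:2]; print("apron end",(A-t)@R*1e3)
print("tool",(W-s["position"][:2])@s["tool_rot"][:2,:2]*1e3)
```

```text
holder [[ -89.  -150.6]
 [ -61.6 -150.6]
 [ -88.3 -101.2]
 [ -62.2 -101.2]
 [ -62.3  -43.7]]
apron end [[-111.5 -164.5]
 [ -35.2 -164.6]]
tool [[ 30.7 -14.2]
 [ 30.7  13.2]
 [ 80.1 -13.6]
 [ 80.1  12.5]
 [137.6  12.3]]
```

The wedge sits about 26 mm into the gap and is released. I'll come down behind the butt and push in guarded steps. The guard only reads force and stops the chain.

```bash
cat > g.py <<'E'
import sys
from h import *
s=env.observe();d=np.load("hold.npz");a=d["a"];R=np.array([[np.cos(a),-np.sin(a)],[np.sin(a),np.cos(a)]])
f=-s["ft_force"]@s["tool_rot"][:,0]; p=(s["position"][:2]-d["t"])@R*1e3
print("t %.2f push %.1f fz %.1f TCP holder %.1f %.1f"%(s["time_s"],f,s["ft_force"][2],*p)); sys.exit(f>float(sys.argv[1]))
E
python3 -m jog '[{"linear":[0,0,0.7],"roll":0},{"linear":[0,0,0.7],"roll":0},{"linear":[0,0,0.7],"roll":0},{"linear":[0,0,0.4],"roll":0},{"linear":[0,0,0.17],"roll":0},{"linear":[0,0,0],"roll":0},{"linear":[0,0,0],"roll":0}]' && python3 g.py 5 &&
python3 -m jog '[{"linear":[0.15,-0.01,0],"roll":0},{"linear":[0.15,0,0],"roll":0},{"linear":[0.1,0,0],"roll":0},{"linear":[0,0,0],"roll":0}]' >/dev/null && python3 g.py 5 &&
python3 -m jog '[{"linear":[0.05,0,0],"roll":0},{"linear":[0.05,0,0],"roll":0},{"linear":[0,0,0],"roll":0}]' >/dev/null && python3 g.py 6 &&
python3 -m jog '[{"linear":[0.03,0,0],"roll":0},{"linear":[0.03,0,0],"roll":0},{"linear":[0.03,0,0],"roll":0}]' >/dev/null && python3 g.py 6 &&
python3 -m jog '[{"linear":[0.03,0,0],"roll":0},{"linear":[0.03,0,0],"roll":0},{"linear":[0.03,0,0],"roll":0}]' >/dev/null && python3 g.py 6
```

```text
time_s: 11.52
position: [0.4543, -0.0982, 0.0165]
tool_rot: [[0.164, 0.986, 0.0], [0.986, -0.164, -0.0], [-0.0, 0.0, -1.0]]
ft_force: [0.3, 0.2, 0.0]
grip_width: 0.0001
gripper_force: 0.0
t 11.52 push -0.3 fz 0.0 TCP holder -74.3 -180.8False
```

```bash
sed -i 's/sys.exit(f/sys.exit(int(f/; s/argv\[1\]))$/argv[1])))/' g.py; tail -1 g.py
python3 -m jog '[{"linear":[0.15,-0.02,0],"roll":0},{"linear":[0.15,0,0],"roll":0},{"linear":[0.1,0,0],"roll":0},{"linear":[0,0,0],"roll":0}]' >/dev/null && python3 g.py 5 &&
python3 -m jog '[{"linear":[0.05,0,0],"roll":0},{"linear":[0.05,0,0],"roll":0},{"linear":[0,0,0],"roll":0}]' >/dev/null && python3 g.py 6 &&
python3 -m jog '[{"linear":[0.03,0,0],"roll":0},{"linear":[0.03,0,0],"roll":0},{"linear":[0.03,0,0],"roll":0}]' >/dev/null && python3 g.py 6 &&
python3 -m jog '[{"linear":[0.03,0,0],"roll":0},{"linear":[0.03,0,0],"roll":0},{"linear":[0.03,0,0],"roll":0}]' >/dev/null && python3 g.py 6 &&
python3 -m jog '[{"linear":[0.03,0,0],"roll":0},{"linear":[0.03,0,0],"roll":0},{"linear":[0.03,0,0],"roll":0}]' >/dev/null && python3 g.py 6
```

```text
print("t %.2f push %.1f fz %.1f TCP holder %.1f %.1f"%(s["time_s"],f,s["ft_force"][2],*p)); sys.exit(int(f>float(sys.argv[1])))
t 11.85 push 0.5 fz -0.7 TCP holder -75.3 -164.2
t 12.10 push 0.2 fz 0.6 TCP holder -75.3 -161.0
t 12.35 push 0.6 fz 0.1 TCP holder -75.3 -157.6
t 12.60 push 0.9 fz 0.0 TCP holder -75.3 -153.9
t 12.85 push 1.1 fz 1.1 TCP holder -75.3 -150.3
```

```bash
python3 -m jog '[{"linear":[0.03,0,0],"roll":0},{"linear":[0.03,0,0],"roll":0},{"linear":[0.03,0,0],"roll":0}]' >/dev/null && python3 g.py 5 &&
python3 -m jog '[{"linear":[0.02,0,0],"roll":0},{"linear":[0.02,0,0],"roll":0},{"linear":[0.02,0,0],"roll":0}]' >/dev/null && python3 g.py 5 &&
python3 -m jog '[{"linear":[0.02,0,0],"roll":0},{"linear":[0.02,0,0],"roll":0},{"linear":[0.02,0,0],"roll":0}]' >/dev/null && python3 g.py 5 &&
python3 -m jog '[{"linear":[0.02,0,0],"roll":0},{"linear":[0.01,0,0],"roll":0},{"linear":[0,0,0],"roll":0}]' >/dev/null && python3 g.py 5 &&
python3 -m jog '[{"linear":[0.02,0,0],"roll":0},{"linear":[0.01,0,0],"roll":0},{"linear":[0,0,0],"roll":0}]' >/dev/null && python3 g.py 5 &&
python3 -m jog '[{"linear":[0.02,0,0],"roll":0},{"linear":[0.01,0,0],"roll":0},{"linear":[0,0,0],"roll":0}]' >/dev/null && python3 g.py 5 &&
python3 -m jog '[{"linear":[0.02,0,0],"roll":0},{"linear":[0.01,0,0],"roll":0},{"linear":[0,0,0],"roll":0}]' >/dev/null && python3 g.py 5 &&
python3 -m jog '[{"linear":[0.02,0,0],"roll":0},{"linear":[0.01,0,0],"roll":0},{"linear":[0,0,0],"roll":0}]' >/dev/null && python3 g.py 5 &&
python3 -m jog '[{"linear":[0.02,0,0],"roll":0},{"linear":[0.01,0,0],"roll":0},{"linear":[0,0,0],"roll":0}]' >/dev/null && python3 g.py 5 &&
python3 -m jog '[{"linear":[0.02,0,0],"roll":0},{"linear":[0.01,0,0],"roll":0},{"linear":[0,0,0],"roll":0}]' >/dev/null && python3 g.py 5
```

```text
t 13.10 push 1.3 fz -0.7 TCP holder -75.4 -146.7
t 13.35 push 0.2 fz -0.5 TCP holder -75.3 -144.3
t 13.60 push 1.2 fz -1.0 TCP holder -75.3 -141.9
t 13.85 push 0.8 fz -0.4 TCP holder -75.4 -140.7
t 14.10 push 0.7 fz 0.0 TCP holder -75.4 -139.5
t 14.35 push 0.8 fz -0.6 TCP holder -75.4 -138.3
t 14.60 push 1.0 fz 0.3 TCP holder -75.4 -137.1
t 14.85 push 1.1 fz 0.1 TCP holder -75.4 -135.9
t 15.10 push -0.6 fz -0.3 TCP holder -75.4 -134.7
t 15.35 push 0.8 fz -1.2 TCP holder -75.3 -133.5
```

```bash
python3 -m jog '[{"linear":[0.02,0,0],"roll":0},{"linear":[0.01,0,0],"roll":0},{"linear":[0,0,0],"roll":0}]' >/dev/null && python3 g.py 5 &&
python3 -m jog '[{"linear":[0.02,0,0],"roll":0},{"linear":[0.01,0,0],"roll":0},{"linear":[0,0,0],"roll":0}]' >/dev/null && python3 g.py 5 &&
python3 -m jog '[{"linear":[0.02,0,0],"roll":0},{"linear":[0.01,0,0],"roll":0},{"linear":[0,0,0],"roll":0}]' >/dev/null && python3 g.py 5 &&
python3 -m jog '[{"linear":[0.02,0,0],"roll":0},{"linear":[0.01,0,0],"roll":0},{"linear":[0,0,0],"roll":0}]' >/dev/null && python3 g.py 5 &&
python3 -m jog '[{"linear":[0.02,0,0],"roll":0},{"linear":[0.01,0,0],"roll":0},{"linear":[0,0,0],"roll":0}]' >/dev/null && python3 g.py 5 &&
python3 -m jog '[{"linear":[0.02,0,0],"roll":0},{"linear":[0.01,0,0],"roll":0},{"linear":[0,0,0],"roll":0}]' >/dev/null && python3 g.py 5 &&
python3 -m jog '[{"linear":[0.02,0,0],"roll":0},{"linear":[0.01,0,0],"roll":0},{"linear":[0,0,0],"roll":0}]' >/dev/null && python3 g.py 5 &&
python3 -m jog '[{"linear":[0.02,0,0],"roll":0},{"linear":[0.01,0,0],"roll":0},{"linear":[0,0,0],"roll":0}]' >/dev/null && python3 g.py 5 &&
python3 -m jog '[{"linear":[0.02,0,0],"roll":0},{"linear":[0.01,0,0],"roll":0},{"linear":[0,0,0],"roll":0}]' >/dev/null && python3 g.py 5 &&
python3 -m jog '[{"linear":[0.02,0,0],"roll":0},{"linear":[0.01,0,0],"roll":0},{"linear":[0,0,0],"roll":0}]' >/dev/null && python3 g.py 5 &&
python3 -m jog '[{"linear":[0.02,0,0],"roll":0},{"linear":[0.01,0,0],"roll":0},{"linear":[0,0,0],"roll":0}]' >/dev/null && python3 g.py 5 &&
python3 -m jog '[{"linear":[0.02,0,0],"roll":0},{"linear":[0.01,0,0],"roll":0},{"linear":[0,0,0],"roll":0}]' >/dev/null && python3 g.py 5
```

```text
t 15.60 push 2.4 fz -0.4 TCP holder -75.2 -132.5
t 15.85 push 2.1 fz 0.4 TCP holder -75.3 -131.2
t 16.10 push 1.3 fz 0.8 TCP holder -75.4 -129.9
t 16.35 push 3.1 fz 0.4 TCP holder -75.4 -128.7
t 16.60 push 4.9 fz -0.2 TCP holder -75.1 -127.8
t 16.85 push 9.5 fz -0.5 TCP holder -74.8 -127.2
```

The force is rising near a nose position of y≈32, so I'll use finer steps.

```bash
python3 -m jog '[{"linear":[0.01,0,0],"roll":0},{"linear":[0,0,0],"roll":0}]' >/dev/null && python3 g.py 12 &&
python3 -m jog '[{"linear":[0.01,0,0],"roll":0},{"linear":[0,0,0],"roll":0}]' >/dev/null && python3 g.py 14 &&
python3 -m jog '[{"linear":[0.01,0,0],"roll":0},{"linear":[0,0,0],"roll":0}]' >/dev/null && python3 g.py 14 &&
python3 -m jog '[{"linear":[0.01,0,0],"roll":0},{"linear":[0,0,0],"roll":0}]' >/dev/null && python3 g.py 14; python3 -c "
from h import *
s=env.observe();print(s['ft_force'],s['tool_rot'].T@s['ft_force'],s['position'])"
```

```text
t 17.02 push 12.5 fz -0.6 TCP holder -74.8 -127.1
[ -0.82195656 -12.50664578  -0.64891815] [-12.47048824   1.24236267   0.67553994] [ 0.46260254 -0.04508158  0.01618076]
```

```bash
python3 -m jog '[{"linear":[0.01,0,0],"roll":0},{"linear":[0,0,0],"roll":0}]' >/dev/null && python3 g.py 16 &&
python3 -m jog '[{"linear":[0.006,0,0],"roll":0},{"linear":[0,0,0],"roll":0}]' >/dev/null && python3 g.py 16
```

```text
t 17.18 push 15.8 fz -1.1 TCP holder -74.8 -127.1
t 17.35 push 16.8 fz -1.0 TCP holder -74.8 -127.0
```

It holds at 16.8 N with almost no travel, so it's jammed. I'll back off, rise and look.

```bash
python3 -m jog '[{"linear":[-0.05,0,0],"roll":0},{"linear":[-0.3,0,0],"roll":0},{"linear":[-0.4,0,0],"roll":0},{"linear":[0,0,-0.6],"roll":0},{"linear":[0,0,-0.8],"roll":0},{"linear":[0,0,-0.8],"roll":0},{"linear":[0.4,0,-0.8],"roll":0},{"linear":[0.7,0,-0.5],"roll":0},{"linear":[0.7,0,0],"roll":0},{"linear":[0.7,0,0],"roll":0},{"linear":[0,0,0],"roll":0},{"linear":[0,0,0],"roll":0}]'
python3 - <<'E'
from h import *
im,c=grab('wrist','w6.png')
cv2.imwrite("pics/c6.png",cv2.resize(im[0:280,90:420,::-1],None,fx=2.1,fy=2.1,interpolation=cv2.INTER_CUBIC))
E
```

```text
time_s: 18.35
position: [0.4733, 0.0272, 0.1559]
tool_rot: [[0.162, 0.987, -0.001], [0.987, -0.162, 0.001], [0.001, -0.001, -1.0]]
ft_force: [0.6, -0.7, 0.3]
grip_width: -0.0001
gripper_force: 0.0
```

View pics/c6.png

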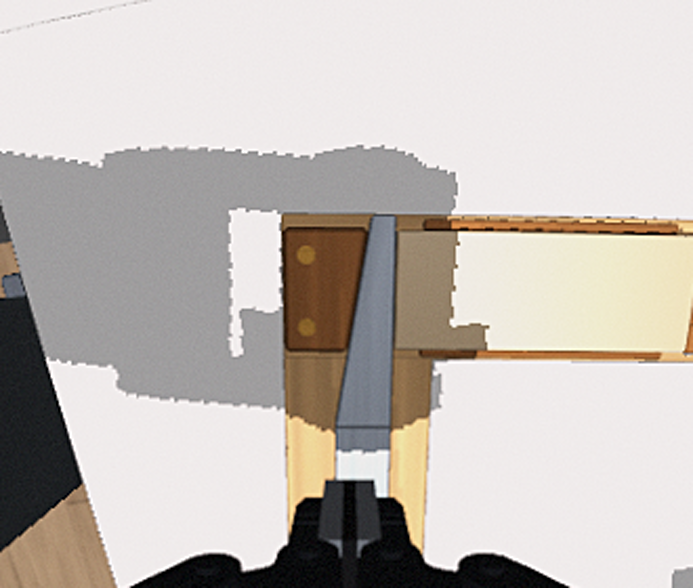

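The wedge lies flat and straight, bearing on both the cheek (u≈365) and the stone (u≈396), with its nose at (383,216), just past the far end. The robot is clear of it.

```bash
python3 -c "
from rig import env
print(env.close_job())"
```

```text
the job is handed in; nothing more can be done
None
```

The wedge is jammed between the cheek and the stone: I set it about 26 mm into the gap, let go, then pushed it slowly in up to about 17 N, and handed the job in with the robot clear of it.

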